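# Set the length stop of a cutting jig to a sample piece

### The arm

A 6-joint arm with a two-finger parallel gripper is mounted at the origin on a cart in front of the work surface, level with it; the furniture and walls round the work are solid. World frame = base frame: x ahead of the robot, y to its left, z up, the work surface at z = 0. Lengths are in m, angles in rad, forces in N, time in s.
With the tool pointing down it reaches from about 0.325 to 1 m from the base axis. Payload 5.1 kg.
Tool frame: the origin (TCP) lies on the centre line of the jaws, within the pads' length; the fingertips stand 22 mm ahead of it and the grasp point (between the pads) lies 3 mm ahead of it; z points along the fingers, y is the line along which they close (so a half turn about z gives the same grasp; the last joint's range is limited). The gripper opens to 85 mm and grips with 20 to 120 N. Pads are 22 mm wide; open, the fingers measure 114 mm over their backs; the gripper's body (76 mm by 85 mm) begins 54 mm behind the grasp point. The pads swing forward as they close: fully open they stand 13 mm farther back than shut.
Start: joints at [1.146, 0.124, 1.65, -0, 1.367, -0.083], TCP at [0.218, 0.612, 0.253] pointing down, gripper open.
Joint ranges: [-2.61, 2.61], [-1.02, 2.33], [0.03, 2.71], [-1.35, 4.49], [0.32, 2.68], [-2.91, 2.91]. Speed limits (rad/s): [2.57, 2.57, 3.14, 3.14, 3.14, 3.14].

### API

Orientations are given as [roll, pitch, yaw] about the fixed x, y, z axes, in that order (R = Rz(yaw) Ry(pitch) Rx(roll)).
In Python, from bench import env gives the robot as it stands.
- The arm moves only by the tool drive_tool, never from a script. Its argument "commands" is a list of rows, each a list of 3 entries, a list of its own where there are three numbers: the shift along the tool's x, y, z in m, then the turn about the tool's z in rad, then the opening, from 0 (shut) to 1 (fully open). In form: [[[tx, ty, tz], yaw, grip], ...]. A call has 1 to 12 rows; each row is the pose to reach, as a shift and turn from the pose commanded when the call began, along the tool's axes at that moment; what a row does not reach only later rows make up. A row lasts 1/10 s, in which the tool goes at most 50 mm and 8.59 degrees, less where a joint would pass 70% of its speed; a pose out of reach is approached as far as the arm can. A call with a gripper value outside its range is refused whole. The fingers move at their own pace and stop on an object; "squeeze" is the grip in N (left out, the last holds). Time passes only in rows, so rows that repeat a pose let the fingers close. It gives the time, the measured TCP pose, the force, the opening and the grip force at its end, in the units of the state.
- env.sense(): the state, without advancing time (a new reading comes with each control period).
- env.capture(name): name is "scene" or "top" or "wrist"; returns a dict with "pixels" (400x640x3 uint8, red, green, blue), "fx", "fy", "cx", "cy" (pixels), "dist" ([k1, k2, p1, p2, k3] as OpenCV has them; the pictures are not rectified), "eye" and "orientation" of the camera in the world; the wrist camera has in their place "T_tool_cam" (4x4, takes a point from camera to tool coordinates, whose origin is the TCP and whose axes are the flange's). Camera axes: x right, y up, looking along -z (the intrinsics and any distortion apply to the point x, -y, -z); pixel columns grow to the right and rows downward; lengths in m; the calibration is good to about 2 mm. A picture is of the moment at which its call begins: read the wrist's pose just before it. There is no depth.
- env.hand_in(): hands the job in; it is judged then, once.
The state is a dict: "clock": time; "q": joint angles; "qvel": joint speeds; "joint_torque": joint torques, N m; "tool_pos": TCP position; "orientation": TCP orientation; "force": force on the tool from outside, world axes, zero at the start; "wrist_torque": the same for the moment, N m; "width": finger opening in m; "grasp_force": force on a finger pad.
Only numpy, scipy, OpenCV 4.12 (cv2) and the standard library are available. Lean on these libraries where they do the work, as an engineer would, in place of code of your own. Each camera call takes 0.05 s, during which the arm holds its last target. There are 200 camera calls.

### The job

Set the length stop of the cutting jig from the longer of the two wooden pieces: lay that piece on the jig's bed, lengthwise along the low fence, between the end block and the stop, and let go of it; then slide the stop along its track until the piece sits snugly between end block and stop, flush against the fence, with no gap at either end. Leave it lying there, and do not disturb the shorter piece or the other things on the table.

Things in the scene. Friction and masses are not known exactly. Their poses are not given: they have to be found in the camera images.
- jig: cutting jig with a length stop, fixed to the table, yaw varies. Plywood bed 110 (its x) x 390 (its y) x 18 mm; origin at the centre of the bed's underside, bed top at z = 0.018. Along its far edge a low wooden fence, 12 mm above the bed, from inner face x = +0.040 to x = +0.055. End block at the left (+y) end, sliding stop toward the right (-y) end, on an aluminium track flush in the bed.
- stop (a joint): travel (m) of the stop along the jig's +y toward the end block: 0 = far right, range 0 to 0.29, starts between 0 and 0.07. The clear gap between stop and end block is 0.300 minus this value. The stop slides with about 3 N of friction and stays where it is left; it has no lock.
- stop_grip (a point): centre of the top of the stop's black upright grip, 96 mm above the table; axes as the jig's. The grip is a tab 50 mm along the jig's x, 16 mm thick along its y (pinch it across that), 33 mm tall, on top of the stop's aluminium block (66 mm along x by 40 mm along y, its top 63 mm above the table).
- stop_face (a point): middle of the stop's flat face that looks to the end block (+y of the jig), 20 mm ahead of the grip's centre, 41 mm above the table
- end_face (a point): middle of the flat inner face of the fixed wooden end block, which looks to the stop (-y of the jig), at jig y = +0.165; the block is 42 mm above the bed, 30 mm thick, from jig x = -0.052 to +0.040
- long_batten: the longer of two wooden pieces, planed light wood, 150 x 36 x 42 mm (long axis its x, 42 mm high), two pilot holes in its top; origin at the centre of its underside. Lies on the table left of the jig; the two pieces swap places from start to start. Home in the jig, its origin is at jig (0.022, 0.090, 0.018), its long axis along the jig's y.
- short_batten: the shorter wooden piece: like the longer one but 105 x 36 x 42 mm (long axis its x); origin at the centre of its underside. Not to be used.
- tape_measure: yellow tape measure, 77 x 83 x 35 mm, bystander; origin under its centre
- pencil: red carpenter's pencil, 182 mm long, bystander in front of the jig; origin under its centre
- glue_bottle: wood glue bottle with orange cap, 60 mm across, 155 mm tall, bystander; origin under its centre
- oil_can: pump oil can with bent spout, 80 mm across, 152 mm tall, bystander; origin under its centre
- open_tin: open tin with brown wrapper, 66 mm across, 94 mm tall, bystander; origin under its centre
- screwdriver: screwdriver with red handle, 207 mm long, 30 mm high, bystander; origin under its centre
- offcut: dark wood offcut, 40 x 53 x 30 mm, bystander; origin under its centre

How it is judged:
By the outcome, as a careful person would: the job done as asked, in the order asked, and still so for the second after the job is handed in, with the robot touching nothing.
It also fails if it takes over 54 s, if anything falls off the work surface, if the arm or the gripper's body presses on something with over 40 N, if the wrist force passes 120 N, or if a joint passes its speed limit or range.

## Working session

There is one attempt and no reset: what is moved stays moved. The work goes in short steps, Python scripts to look and compute and a tool call to move; the robot and the scene stay as the last step left them, time stands still between calls to the robot, and variables do not carry over. Pictures are saved under pics/ and viewed, at most 10 in all, crops included, and the job is handed in when it is done.

Besides the shell and the picture viewer there is one more tool, called after "Request:" by a JSON object that holds its "name" and its "arguments". drive_tool: Moves the arm, as the interface text tells. Its arguments: {"type":"object","properties":{"commands":{"type":"array"},"squeeze":{"type":"number"}},"required":["commands"]}

```bash
mkdir -p pics; ls; python3 - <<'E'
from bench import env
import cv2
s=env.sense()
print({k:s[k] for k in ('clock','tool_pos','orientation','width')})
for n in('top','scene'):
    c=env.capture(n); cv2.imwrite(f'pics/{n}0.png',c['pixels'][:,:,::-1])
    print(n,{k:c[k] for k in c if k!='pixels'})
E
```

```text
pics
{'clock': 0.0, 'tool_pos': array([0.21768305, 0.61187689, 0.25205972]), 'orientation': array([-3.13954742e+00, -1.82108528e-04,  2.79978672e+00]), 'width': 0.08520244072086816}
top {'fx': 407.96601935140586, 'fy': 407.96601935140586, 'cx': 318.311767410938, 'cy': 202.45304696592203, 'dist': array([-0.09583778,  0.        ,  0.        ,  0.        ,  0.        ]), 'eye': array([ 0.29994856, -0.04026423,  1.25854538]), 'orientation': array([ 0.18332223,  0.00763821, -1.5821172 ])}
scene {'fx': 445.68795673200253, 'fy': 445.68795673200253, 'cx': 322.4019489340873, 'cy': 197.11655630171668, 'dist': array([-0.01161982,  0.        ,  0.        ,  0.        ,  0.        ]), 'eye': array([ 0.07766554, -0.67556415,  1.03876493]), 'orientation': array([ 6.78453872e-01, -4.69431688e-04, -6.06046490e-01])}
```

View pics/top0.png

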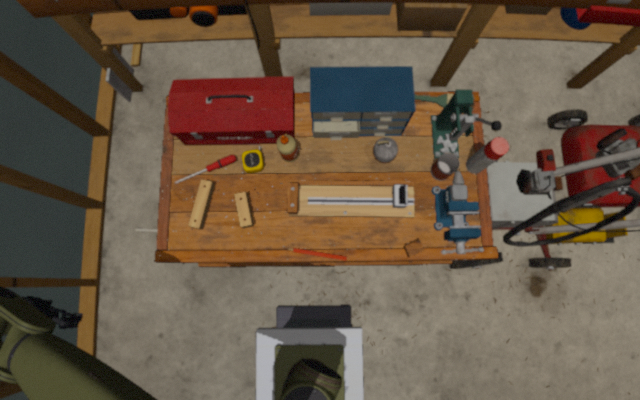

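View pics/scene0.png

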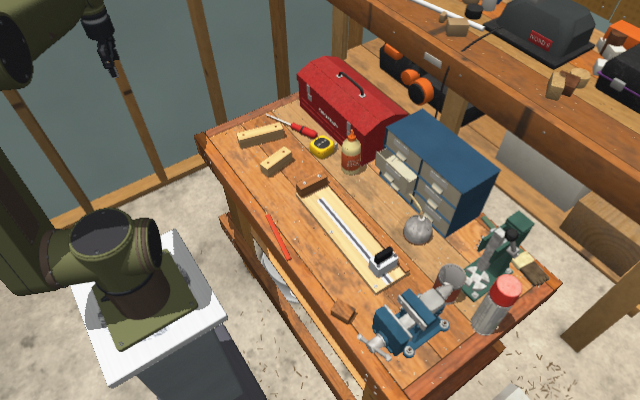

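Top view: the long batten is at about (201,204) and the short one at (243,209). The jig bed runs from (300,200) to (414,200), with the end block at (293,197) and the stop at (401,195). Next I'll get coarse positions from both views.

```bash
cat > h.py <<'E'
import numpy as np, cv2
from scipy.spatial.transform import Rotation as Rt
from bench import env
def shot(n):
    s=env.sense(); c=env.capture(n)
    if n=='wrist':
        T=np.eye(4); T[:3,:3]=Rt.from_euler('xyz',s['orientation']).as_matrix(); T[:3,3]=s['tool_pos']
        W=T@np.array(c['T_tool_cam'])
    else:
        W=np.eye(4); W[:3,:3]=Rt.from_euler('xyz',c['orientation']).as_matrix(); W[:3,3]=c['eye']
    c['W']=W; c['s']=s; return c
def K(c): return np.array([[c['fx'],0,c['cx']],[0,c['fy'],c['cy']],[0,0,1.]])
def cast(c,uv,z):
    p=cv2.undistortPoints(np.array(uv,float).reshape(-1,1,2),K(c),c['dist']).reshape(-1,2)
    d=np.c_[p[:,0],-p[:,1],-np.ones(len(p))]@c['W'][:3,:3].T; o=c['W'][:3,3]
    return (o+d*((z-o[2])/d[:,2])[:,None])[:,:2]
def proj(c,P):
    q=(np.atleast_2d(P)-c['W'][:3,3])@c['W'][:3,:3]; q=q*[1,-1,-1]
    return cv2.projectPoints(q,np.zeros(3),np.zeros(3),K(c),c['dist'])[0].reshape(-1,2)
def light(c,lo=(12,30,150),hi=(32,140,255)):
    hsv=cv2.cvtColor(c['pixels'],cv2.COLOR_RGB2HSV)
    return cv2.inRange(hsv,lo,hi)
E
python3 - <<'E'
from h import *
c=shot('top')
hsv=cv2.cvtColor(c['pixels'],cv2.COLOR_RGB2HSV)
for p in [(200,200),(243,212),(350,210),(290,230),(190,220),(400,188),(293,200)]: print(p,hsv[p[1],p[0]])
m=light(c); m[:, :160]=0; m[:150]=0; m[250:]=0; m[:,430:]=0
for k in cv2.findContours(m,cv2.RETR_EXTERNAL,cv2.CHAIN_APPROX_NONE)[0]:
    if cv2.contourArea(k)<100: continue
    b=cv2.boxPoints(cv2.minAreaRect(k)); w=cast(c,b,.042 if b[:,0].mean()<270 else .018)
    e=[np.linalg.norm(w[1]-w[0]),np.linalg.norm(w[2]-w[1])]
    d=(w[1]-w[0]) if e[0]>e[1] else w[2]-w[1]
    print(b.mean(0),w.mean(0).round(4),np.round(e,3),'yaw',round(np.degrees(np.arctan2(d[1],d[0])),1))
i=cv2.resize(c['pixels'][150:260,165:425],(780,330),interpolation=cv2.INTER_CUBIC)
cv2.imwrite('pics/topc.png',i[:,:,::-1])
E
```

```text
(200, 200) [ 19 116 176]
(243, 212) [ 18 122 176]
(350, 210) [ 18 108 177]
(290, 230) [ 15 165 148]
(190, 220) [ 18 124 165]
(400, 188) [140  18  42]
(293, 200) [ 14 171 134]
[242.26923 208.84613] [0.5092 0.1979] [0.034 0.103] yaw -167.7
[356.656   200.70923] [ 0.5344 -0.1526] [0.094 0.36 ] yaw -91.4
[199.19398 203.28217] [0.5284 0.3315] [0.148 0.035] yaw -12.8
```

View pics/topc.png

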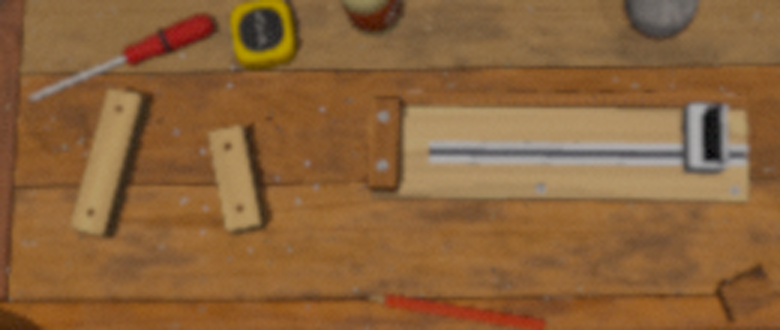

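Long batten: about (0.528, 0.332), long axis at -12.8°. The jig yaw is about -1.4°. Now I'll move above the batten for a close wrist look.

Request:
{"name": "drive_tool", "arguments": {"commands": [[[-0.386,-0.16,0],-0.119,1],[[-0.386,-0.16,0],-0.119,1],[[-0.386,-0.16,0],-0.119,1],[[-0.386,-0.16,0],-0.119,1],[[-0.386,-0.16,0],-0.119,1],[[-0.386,-0.16,0],-0.119,1],[[-0.386,-0.16,0],-0.119,1],[[-0.386,-0.16,0],-0.119,1],[[-0.386,-0.16,0],-0.119,1],[[-0.386,-0.16,0],-0.119,1],[[-0.386,-0.16,0],-0.119,1],[[-0.386,-0.16,0],-0.119,1]]}}

```text
clock: 1.35
tool_pos: [0.5268, 0.3334, 0.2531]
orientation: [-3.142, -0.001, 2.921]
force: [0.2, 0.3, -0.2]
width: 0.0856
grasp_force: 0.0
```

```bash
cat > lb.py <<'E'
from h import *
import sys
c=shot('wrist'); s=c['s']
print(s['clock'],s['tool_pos'].round(4),s['orientation'].round(4),s['force'].round(1))
cv2.imwrite(f'pics/{sys.argv[1]}.png',c['pixels'][:,:,::-1])
m=light(c,(12,30,120),(32,150,255)); m=cv2.morphologyEx(m,cv2.MORPH_OPEN,np.ones((5,5)))
for k in cv2.findContours(m,cv2.RETR_EXTERNAL,cv2.CHAIN_APPROX_NONE)[0]:
    if cv2.contourArea(k)<1500: continue
    b=cv2.boxPoints(cv2.minAreaRect(k)); w=cast(c,b,.042)
    e=[np.linalg.norm(w[1]-w[0]),np.linalg.norm(w[2]-w[1])]
    d=(w[1]-w[0]) if e[0]>e[1] else w[2]-w[1]
    print(b.round(0).tolist(),w.mean(0).round(4),np.round(e,3),'yaw',round(np.degrees(np.arctan2(d[1],d[0])),2))
E
python3 lb.py w1
```

```text
1.35 [0.5268 0.3334 0.2531] [-3.1416e+00 -7.0000e-04  2.9205e+00] [ 0.2  0.3 -0.2]
[[-28.0, 328.0], [145.0, 235.0], [173.0, 288.0], [0.0, 381.0]] [ 0.6285 -0.0192] [0.288 0.072] yaw 104.79
[[-5.0, 257.0], [64.0, 244.0], [69.0, 273.0], [0.0, 286.0]] [ 0.5592 -0.0319] [0.093 0.037] yaw 88.52
[[297.0, 319.0], [312.0, 212.0], [446.0, 231.0], [431.0, 337.0]] [0.6618 0.3613] [0.139 0.152] yaw 68.99
[[-12.0, 185.0], [116.0, 157.0], [128.0, 212.0], [0.0, 240.0]] [0.4901 0.036 ] [0.157 0.062] yaw 88.62
[[158.0, 148.0], [185.0, 132.0], [234.0, 219.0], [207.0, 234.0]] [0.5092 0.1966] [0.034 0.104] yaw 12.37
[[180.0, 153.0], [271.0, 18.0], [417.0, 116.0], [326.0, 251.0]] [0.4874 0.3154] [0.163 0.171] yaw 45.33
[[428.0, 0.0], [530.0, -6.0], [549.0, 307.0], [447.0, 314.0]] [0.5677 0.5086] [0.097 0.351] yaw 1.29
[[-0.0, 0.0], [140.0, 0.0], [140.0, 85.0], [0.0, 85.0]] [0.3452 0.1177] [0.139 0.077] yaw 75.44
```

View pics/w1.png

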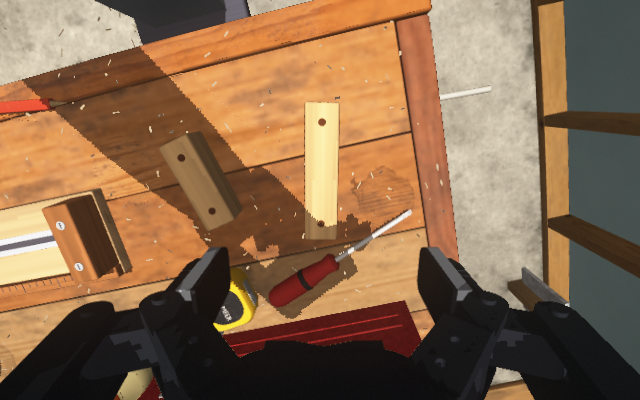

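The wrist view shows the long batten upright at (305–339, 102–240), with holes at (322,122) and (321,224). It is well aligned with the tool, and the screwdriver tip passes near (340,255). I'll refine using the bright mask.

```bash
python3 - <<'E'
from h import *
c=shot('wrist'); s=c['s']
hsv=cv2.cvtColor(c['pixels'],cv2.COLOR_RGB2HSV)
m=cv2.inRange(hsv,(15,30,190),(35,150,255)); m[:90]=0;m[250:]=0;m[:,:290]=0;m[:,350:]=0
m=cv2.morphologyEx(m,cv2.MORPH_OPEN,np.ones((5,5)))
k=max(cv2.findContours(m,cv2.RETR_EXTERNAL,cv2.CHAIN_APPROX_NONE)[0],key=cv2.contourArea)
b=cv2.boxPoints(cv2.minAreaRect(k)); print(b)
w=cast(c,b,.042); print(w.round(4),w.mean(0),[np.linalg.norm(w[i]-w[i-1]).round(4) for i in range(4)])
h=cast(c,[(322,122),(321,224)],.042); d=h[0]-h[1]; print('holes',h,h.mean(0),np.linalg.norm(d),np.degrees(np.arctan2(d[1],d[0])))
T=Rt.from_euler('xyz',s['orientation']).as_matrix()
for p in (w.mean(0),h.mean(0)): print('toolshift',(T.T@(np.r_[p,.039]-s['tool_pos'])).round(4))
print('yaw tool',np.degrees(s['orientation'][2]))
E
```

```text
[[290.25085  92.11353]
 [335.87543  86.30677]
 [353.18414 222.30386]
 [307.55957 228.11063]]
[[0.4394 0.3187]
 [0.444  0.3641]
 [0.5884 0.353 ]
 [0.584  0.302 ]] [0.51394909 0.33445472] [np.float64(0.1455), np.float64(0.0457), np.float64(0.1448), np.float64(0.0512)]
holes [[0.47476704 0.34311002]
 [0.58250446 0.31770621]] [0.52863575 0.33040811] 0.11069193722027595 166.7323591800353
toolshift [ 0.0126 -0.0019  0.2142]
toolshift [-0.0026 -0.0026  0.2142]
yaw tool 167.3552969642078
```

Request:
{"name": "drive_tool", "arguments": {"commands": [[[-0.0025,-0.002,0.05],0.011,1],[[-0.0025,-0.002,0.1],0.011,1],[[-0.0025,-0.002,0.14],0.011,1],[[-0.0025,-0.002,0.17],0.011,1],[[-0.0025,-0.002,0.195],0.011,1],[[-0.0025,-0.002,0.21],0.011,1],[[-0.0025,-0.002,0.214],0.011,1],[[-0.0025,-0.002,0.214],0.011,1]]}}

```text
clock: 2.25
tool_pos: [0.5298, 0.3303, 0.0396]
orientation: [3.141, 0.0, 2.909]
force: [0.3, 0.6, 1.1]
width: 0.0852
grasp_force: 0.0
```

Request:
{"name": "drive_tool", "arguments": {"commands": [[[0,0,0],0,0.2],[[0,0,0],0,0.2],[[0,0,0],0,0.2],[[0,0,0],0,0.2],[[0,0,0],0,0.2],[[0,0,0],0,0.2],[[0,0,0],0,0.2],[[0,0,0],0,0.2]], "squeeze": 40}}

```text
clock: 3.05
tool_pos: [0.5306, 0.3301, 0.0405]
orientation: [3.141, 0.001, 2.908]
force: [-0.5, -0.7, 5.4]
width: 0.0355
grasp_force: 42.6
```

Request:
{"name": "drive_tool", "arguments": {"commands": [[[0,0,-0.05],0,0.2],[[0,0,-0.1],0,0.2],[[0,0,-0.15],0,0.2],[[0,0,-0.16],0,0.2],[[-0.012,-0.042,-0.16],0.13,0.2],[[-0.024,-0.083,-0.16],0.27,0.2],[[-0.036,-0.125,-0.16],0.41,0.2],[[-0.048,-0.165,-0.16],0.55,0.2],[[-0.06,-0.21,-0.16],0.69,0.2],[[-0.073,-0.25,-0.16],0.83,0.2],[[-0.085,-0.292,-0.16],0.97,0.2],[[-0.097,-0.335,-0.16],1.11,0.2]]}}

```text
clock: 4.25
tool_pos: [0.5456, -0.0202, 0.1976]
orientation: [-3.139, -0.001, 1.792]
force: [1.0, -0.2, -2.0]
width: 0.0354
grasp_force: 41.8
```

```bash
python3 - <<'E'
from h import *
s=env.sense(); p=s['tool_pos']; y=s['orientation'][2]
T=Rt.from_euler('xyz',s['orientation']).as_matrix()
print(p,np.degrees(y),'shift',T.T@(np.array([.55,-.06,.2])-p),'turn',y-np.radians(88.6),s['grasp_force'],s['q'])
E
```

```text
[ 0.54559666 -0.02015243  0.19764187] 102.6851031302322 shift [-0.03983972 -0.00445956 -0.00238497] turn 0.2458314251055116 41.76994800567627 [-1.35299019e-01 -6.31157839e-02  1.93717374e+00  1.04990064e-04
  1.26989064e+00 -3.56728066e-01]
```

Request:
{"name": "drive_tool", "arguments": {"commands": [[[-0.025,-0.002,-0.002],0.14,0.2],[[-0.04,-0.004,-0.002],0.246,0.2],[[-0.04,-0.004,-0.002],0.246,0.2],[[-0.04,-0.004,-0.002],0.246,0.2]]}}

```text
clock: 4.65
tool_pos: [0.551, -0.0583, 0.1999]
orientation: [-3.139, -0.001, 1.553]
force: [0.5, 0.3, -1.8]
width: 0.0354
grasp_force: 41.8
```

```bash
python3 - <<'E'
from h import *
c=shot('wrist');s=c['s']; print(s['tool_pos'],s['orientation'])
print(c['fx'],c['dist'],np.array(c['T_tool_cam']).round(4))
np.save('w2.npy',{k:c[k] for k in c},allow_pickle=True)
cv2.imwrite('pics/w2.png',cv2.resize(c['pixels'][:, :, ::-1],(800,500)))
E
```

```text
[ 0.55104908 -0.05833926  0.19991223] [-3.13927857e+00 -8.31276990e-04  1.55274025e+00]
318.4763189036873 [-0.03346537  0.          0.          0.          0.        ] [[ 5.000e-04  9.620e-01  2.730e-01  6.860e-02]
 [ 1.000e+00 -1.000e-04 -1.300e-03  1.000e-04]
 [-1.200e-03  2.730e-01 -9.620e-01 -1.206e-01]
 [ 0.000e+00  0.000e+00  0.000e+00  1.000e+00]]
```

View pics/w2.png

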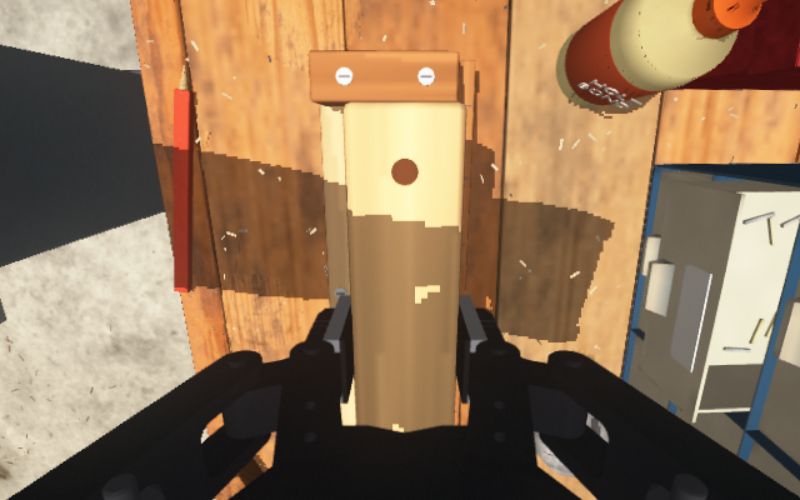

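The wrist view (800 px scale) shows the end block top at (310–458, 52–~98), with screws at (344,76) and (426,76). The held batten's hole is at (405,172). I'll use these to compute the jig pose and the batten-in-hand pose.

```bash
python3 - <<'E'
from h import *
c=np.load('w2.npy',allow_pickle=True).item(); s=c['s']
px=c['pixels']; hsv=cv2.cvtColor(px,cv2.COLOR_RGB2HSV).astype(int)
print('col 268 rows36-90', px[36:90:1,262,0].tolist())
print('row 50 cols', list(zip(range(240,256),px[50,240:256,0])),list(zip(range(358,390),px[50,358:390,0].tolist())))
g=px[...,2].astype(int)
def blob(m,x0,x1,y0,y1):
    mm=np.zeros_like(m);mm[y0:y1,x0:x1]=m[y0:y1,x0:x1]; v,u=np.nonzero(mm); return np.array([u.mean(),v.mean()]),len(u)
w=(px.min(2)>170)
a,na=blob(w,265,287,50,72); b,nb=blob(w,330,352,50,72)
S=cast(c,[a,b],.060); d=S[1]-S[0]
print('screws',a,na,b,nb,S,S.mean(0),np.linalg.norm(d),'jig yaw',np.degrees(np.arctan2(d[1],d[0])))
m=(px[...,0]<170)
h,nh=blob(m,308,340,122,152); zt=s['tool_pos'][2]+.0015
H=cast(c,[h],zt); T=Rt.from_euler('xyz',s['orientation']).as_matrix()
print('hole',h,nh,H,'in tool',T.T@(np.r_[H[0],zt]-s['tool_pos']))
# end edge row of batten top and sides
print('batten col 325 rows',list(zip(range(70,100),px[70:100,330,2].tolist())))
for r in (110,150,165): print(r,list(zip(range(262,290),px[r,262:290,2].tolist())),list(zip(range(355,376),px[r,355:376,2].tolist())))
E
```

```text
col 268 rows36-90 [239, 235, 231, 233, 175, 201, 228, 232, 232, 232, 232, 231, 230, 229, 229, 228, 228, 228, 228, 226, 226, 225, 224, 222, 221, 221, 222, 223, 224, 225, 227, 228, 230, 233, 233, 233, 234, 233, 233, 232, 231, 231, 230, 218, 196, 130, 92, 90, 89, 251, 253, 253, 253, 253]
row 50 cols [(240, np.uint8(244)), (241, np.uint8(236)), (242, np.uint8(242)), (243, np.uint8(244)), (244, np.uint8(244)), (245, np.uint8(243)), (246, np.uint8(238)), (247, np.uint8(215)), (248, np.uint8(222)), (249, np.uint8(231)), (250, np.uint8(230)), (251, np.uint8(230)), (252, np.uint8(229)), (253, np.uint8(229)), (254, np.uint8(229)), (255, np.uint8(229))] [(358, 230), (359, 229), (360, 229), (361, 229), (362, 229), (363, 229), (364, 228), (365, 212), (366, 159), (367, 108), (368, 168), (369, 224), (370, 224), (371, 232), (372, 238), (373, 239), (374, 239), (375, 235), (376, 232), (377, 231), (378, 231), (379, 227), (380, 224), (381, 232), (382, 230), (383, 228), (384, 225), (385, 221), (386, 221), (387, 221), (388, 222), (389, 222)]
screws [274.90196078  60.45751634] 153 [340.59574468  60.5673758
[... 1612 characters left out ...]
5), (365, 162), (366, 152), (367, 135), (368, 119), (369, 102), (370, 69), (371, 49), (372, 50), (373, 48), (374, 50), (375, 46)]
165 [(262, 84), (263, 83), (264, 85), (265, 85), (266, 85), (267, 85), (268, 85), (269, 84), (270, 86), (271, 89), (272, 91), (273, 94), (274, 93), (275, 93), (276, 91), (277, 83), (278, 147), (279, 152), (280, 160), (281, 164), (282, 170), (283, 170), (284, 171), (285, 169), (286, 168), (287, 167), (288, 167), (289, 167)] [(355, 170), (356, 170), (357, 167), (358, 167), (359, 168), (360, 165), (361, 165), (362, 164), (363, 164), (364, 162), (365, 158), (366, 143), (367, 127), (368, 111), (369, 90), (370, 49), (371, 49), (372, 49), (373, 49), (374, 47), (375, 42)]
```

Jig origin is about (0.5428, -0.136) with yaw -1.3°. The batten centre sits at +2.5 mm along tool x. I'll lower to just above the bed with 4 mm margins.

Request:
{"name": "drive_tool", "arguments": {"commands": [[[0.0056,0.0115,0],0.005,0.2],[[0.0056,0.0115,0.04],0.005,0.2],[[0.0056,0.0115,0.08],0.005,0.2],[[0.0056,0.0115,0.105],0.005,0.2],[[0.0056,0.0115,0.12],0.005,0.2],[[0.0056,0.0115,0.13],0.005,0.2],[[0.0056,0.0115,0.136],0.005,0.2],[[0.0056,0.0115,0.137],0.005,0.2],[[0.0056,0.0115,0.137],0.005,0.2]]}}

```text
clock: 5.6
tool_pos: [0.5643, -0.0532, 0.0655]
orientation: [3.14, 0.0, 1.547]
force: [-0.1, -0.4, -1.8]
width: 0.0351
grasp_force: 41.7
```

```bash
python3 - <<'E'
from h import *
c=shot('wrist');s=c['s']; print(s['tool_pos'],s['orientation'],s['force'])
np.save('w3.npy',{k:c[k] for k in c},allow_pickle=True)
cv2.imwrite('pics/w3.png',cv2.resize(c['pixels'][20:260,170:490, ::-1],(800,600)))
E
```

```text
[ 0.56432834 -0.05317962  0.06548436] [3.13957792e+00 3.19720030e-04 1.54693181e+00] [-0.12176142 -0.39514688 -1.75943187]
```

View pics/w3.png

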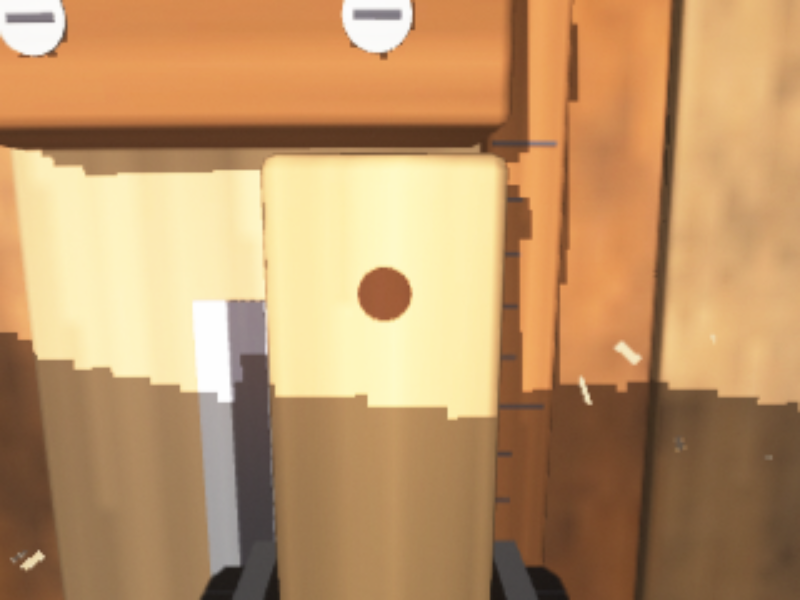

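The batten's edge (505,160) is about 2 mm short of the block's fence-side edge (512,125), and its end is about 3–4 mm short of the block. It hangs inside the fence with no contact force, so I'll lower it.

Request:
{"name": "drive_tool", "arguments": {"commands": [[[0,0,0.003],0,0.2],[[0,0,0.005],0,0.2],[[0,0,0.006],0,0.2],[[0,0,0.006],0,0.2]]}}

```text
clock: 6.05
tool_pos: [0.5635, -0.0532, 0.0586]
orientation: [3.141, 0.0, 1.547]
force: [-1.3, -0.1, 1.0]
width: 0.0352
grasp_force: 41.9
```

Request:
{"name": "drive_tool", "arguments": {"commands": [[[0,0.001,0],0,0.2],[[0,0.002,0],0,0.2],[[0,0.003,0],0,0.2],[[0,0.003,0],0,0.2]]}}

```text
clock: 6.45
tool_pos: [0.5656, -0.0532, 0.0586]
orientation: [-3.139, 0.0, 1.547]
force: [-7.5, -0.0, 7.0]
width: 0.035
grasp_force: 42.6
```

Request:
{"name": "drive_tool", "arguments": {"commands": [[[0.001,0,0],0,0.2],[[0.002,0,0],0,0.2],[[0.003,0,0],0,0.2],[[0.003,0,0],0,0.2]]}}

```text
clock: 6.85
tool_pos: [0.5656, -0.0517, 0.0586]
orientation: [-3.139, 0.003, 1.547]
force: [-6.2, -7.1, 6.1]
width: 0.0353
grasp_force: 42.6
```

Request:
{"name": "drive_tool", "arguments": {"commands": [[[0.001,0.001,0],0,0.2],[[0.0015,0.0015,0],0,0.2],[[0.0015,0.0015,0],0,0.2]]}}

```text
clock: 7.15
tool_pos: [0.5657, -0.0515, 0.0587]
orientation: [-3.135, 0.005, 1.548]
force: [-12.7, -11.4, 9.6]
width: 0.0352
grasp_force: 43.2
```

Request:
{"name": "drive_tool", "arguments": {"commands": [[[0,0,0],0,0.6],[[0,0,0],0,0.6],[[0,0,0],0,0.6],[[0,0,0],0,0.6],[[0,0,-0.04],0,0.6],[[0,0,-0.08],0,0.6],[[0,0,-0.12],0,0.6],[[0,0,-0.14],0,0.6],[[0,0,-0.14],0,0.6]]}}

```text
clock: 8.05
tool_pos: [0.5705, -0.0489, 0.2032]
orientation: [3.133, 0.001, 1.547]
force: [-0.1, -0.4, -0.5]
width: 0.0514
grasp_force: 0.0
```

```bash
python3 - <<'E'
from h import *
c=shot('wrist');s=c['s']; print(s['tool_pos'],s['orientation'],s['force'])
np.save('w4.npy',{k:c[k] for k in c},allow_pickle=True)
cv2.imwrite('pics/w4.png',cv2.resize(c['pixels'][20:320,170:490, ::-1],(640,600)))
E
```

```text
[ 0.57050134 -0.04886514  0.20317555] [3.13295914e+00 1.22279197e-03 1.54719205e+00] [-0.07697353 -0.36888502 -0.46867041]
```

View pics/w4.png

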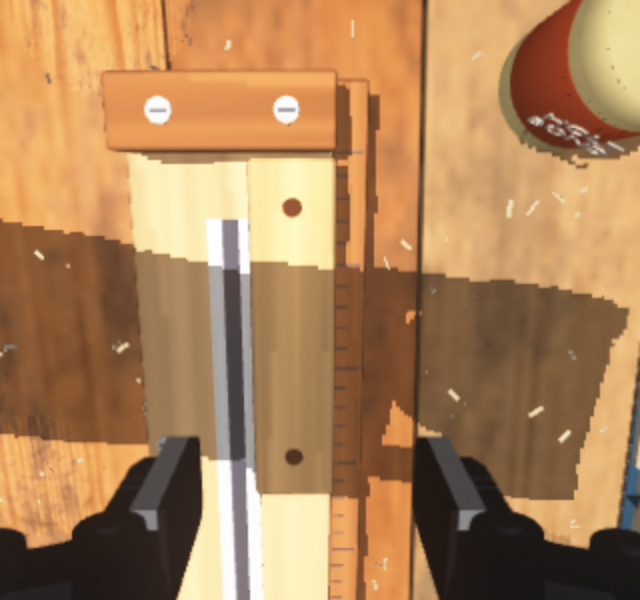

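The batten lies along the fence, from about (248,156) to (333,493), close to the end block. I'll measure it against the block's screws and find the stop.

```bash
cat > m.py <<'E'
from h import *
import sys
c=np.load(sys.argv[1],allow_pickle=True).item() if len(sys.argv)>1 else shot('wrist')
px=c['pixels'].astype(int)
def blob(m,x0,x1,y0,y1):
    mm=np.zeros_like(m);mm[y0:y1,x0:x1]=m[y0:y1,x0:x1]; v,u=np.nonzero(mm); return [u.mean(),v.mean()]
w=px.min(2)>170
S=cast(c,[blob(w,238,260,64,84),blob(w,303,325,64,84)],.060)
hb=[blob(px[...,0]<190,308,324,115,132),blob(px[...,0]<95,307,327,240,257)]
H=cast(c,hb,.060); d=S[1]-S[0]; y=np.arctan2(d[1],d[0]); e=H[0]-H[1]
print(hb,'screws',S.mean(0),np.degrees(y),'holes',H,np.linalg.norm(e),'batten yaw-90',np.degrees(np.arctan2(e[1],e[0]))-90)
y=np.radians(-1.3); R=np.array([[np.cos(y),-np.sin(y)],[np.sin(y),np.cos(y)]])
print('batten centre in jig',R.T@(H.mean(0)-S.mean(0))+[-.006,.18])
E
python3 m.py w4.npy
python3 - <<'E'
from h import *
t=shot('top'); hsv=cv2.cvtColor(t['pixels'],cv2.COLOR_RGB2HSV)
m=((hsv[...,2]<70)*255).astype(np.uint8); m[:180]=0;m[215:]=0;m[:,:385]=0;m[:,412:]=0
v,u=np.nonzero(m); print('grip top px',u.min(),u.max(),v.min(),v.max(),len(u),cast(t,[(u.mean(),v.mean())],.09))
# scene grip
c=shot('scene'); m=(c['pixels'].max(2)<60); m2=np.zeros_like(m); m2[240:270,365:400]=m[240:270,365:400]
v,u=np.nonzero(m2); print('scene',u.min(),u.max(),v.min(),v.max(),cast(c,[(u.mean(),v.mean())],.085))
E
```

```text
[[np.float64(315.76190476190476), np.float64(123.19047619047619)], [np.float64(316.5), np.float64(248.0)]] screws [0.54086646 0.04416812] -1.2563496293899488 holes [[ 0.56718301  0.00615275]
 [ 0.56457034 -0.10395476]] 0.11013850560997213 batten yaw-90 -1.3592805968905424
batten centre in jig [0.02111527 0.08752224]
grip top px 400 404 186 202 83 [[ 0.53823112 -0.27954158]]
scene 375 391 247 263 [[ 0.53486666 -0.28182857]]
```

Request:
{"name": "drive_tool", "arguments": {"commands": [[[0,-0.04,0],0,0],[[0,-0.054,0],0,0],[[0,-0.054,0],0,0],[[0,-0.054,0],0,0],[[0,-0.054,0.05],0,0],[[0,-0.054,0.1],0,0],[[0,-0.054,0.13],0,0],[[0,-0.054,0.143],0,0],[[0,-0.054,0.143],0,0],[[0,-0.054,0.143],0,0]]}}

```text
clock: 9.2
tool_pos: [0.5155, -0.0477, 0.0566]
orientation: [3.139, 0.0, 1.547]
force: [0.8, -0.2, 0.2]
width: 0.0003
grasp_force: 0.0
```

Request:
{"name": "drive_tool", "arguments": {"commands": [[[0,0.004,0],0,0],[[0,0.007,0],0,0],[[0,0.009,0],0,0],[[0,0.01,0],0,0],[[0,0.01,0],0,0]]}}

```text
clock: 9.7
tool_pos: [0.5243, -0.0477, 0.0557]
orientation: [3.141, 0.0, 1.547]
force: [-0.7, 0.9, 0.4]
width: 0.0002
grasp_force: 0.0
```

Continuing slowly until contact.

Request:
{"name": "drive_tool", "arguments": {"commands": [[[0,0.002,0],0,0],[[0,0.004,0],0,0],[[0,0.006,0],0,0],[[0,0.006,0],0,0]]}}

```text
clock: 10.1
tool_pos: [0.5303, -0.0478, 0.0553]
orientation: [3.141, 0.0, 1.547]
force: [0.7, -0.1, -0.3]
width: -0.0
grasp_force: 0.0
```

Request:
{"name": "drive_tool", "arguments": {"commands": [[[0,0.001,0],0,0],[[0,0.002,0],0,0],[[0,0.003,0],0,0],[[0,0.004,0],0,0],[[0,0.004,0],0,0]]}}

```text
clock: 10.6
tool_pos: [0.5337, -0.0479, 0.0553]
orientation: [-3.14, 0.0, 1.547]
force: [-3.0, -0.1, 1.3]
width: 0.0004
grasp_force: 1.2
```

Request:
{"name": "drive_tool", "arguments": {"commands": [[[0,0.001,0],0,0],[[0,0.002,0],0,0],[[0,0.003,0],0,0],[[0,0.003,0],0,0]]}}

```text
clock: 11.0
tool_pos: [0.534, -0.0479, 0.0552]
orientation: [-3.133, -0.0, 1.547]
force: [-15.3, 0.1, 12.3]
width: -0.0001
grasp_force: 7.6
```

Request:
{"name": "drive_tool", "arguments": {"commands": [[[0,-0.01,0],0,0],[[0,-0.01,-0.04],0,0],[[0,-0.01,-0.09],0,0],[[0,-0.005,-0.11],0,0],[[-0.04,0,-0.11],0,0],[[-0.085,0.005,-0.11],0,0],[[-0.13,0.005,-0.11],0,0],[[-0.175,0.005,-0.11],0,0],[[-0.22,0.005,-0.11],0,0],[[-0.26,0.005,-0.11],0,0],[[-0.26,0.005,-0.11],0,0],[[-0.26,0.005,-0.11],0,0]]}}

```text
clock: 12.2
tool_pos: [0.5355, -0.3086, 0.165]
orientation: [3.141, -0.0, 1.545]
force: [-0.5, 0.4, -0.4]
width: -0.0001
grasp_force: 0.0
```

```bash
python3 - <<'E'
from h import *
c=shot('wrist');s=c['s']; print(s['tool_pos'],s['orientation'],s['force'])
np.save('w5.npy',{k:c[k] for k in c},allow_pickle=True)
cv2.imwrite('pics/w5.png',c['pixels'][:,:, ::-1])
p=proj(c,[[.5365,-.2805,.096],[.5357,-.308,.07]]);print(p)
E
```

```text
[ 0.53552335 -0.30858688  0.1649906 ] [ 3.14135903e+00 -4.91182533e-04  1.54494399e+00] [-0.47586417  0.44536674 -0.37150199]
[[323.32033122 175.06047502]
 [323.15473454 205.3957719 ]]
```

View pics/w5.png

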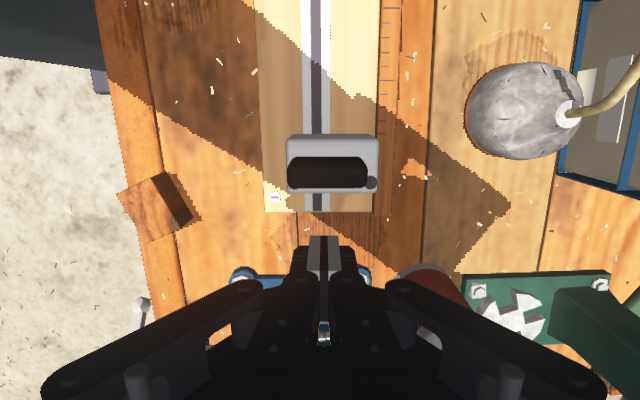

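The wrist view shows the stop block at (287–378, 135–193) and the black grip at (288–367, 157–190). The closed fingers are behind it at (323,240).

```bash
python3 - <<'E'
from h import *
c=np.load('w5.npy',allow_pickle=True).item()
px=c['pixels']; print(list(zip(range(150,200),px[150:200,325].max(1).tolist())))
print(cast(c,[(290,188),(365,188),(328,190)],.096), cast(c,[(290,193),(375,193)],.063))
E
```

```text
[(150, 182), (151, 182), (152, 183), (153, 185), (154, 183), (155, 183), (156, 142), (157, 32), (158, 33), (159, 34), (160, 33), (161, 33), (162, 33), (163, 34), (164, 35), (165, 35), (166, 37), (167, 37), (168, 38), (169, 39), (170, 41), (171, 40), (172, 40), (173, 41), (174, 40), (175, 40), (176, 40), (177, 40), (178, 39), (179, 38), (180, 39), (181, 40), (182, 38), (183, 39), (184, 37), (185, 37), (186, 37), (187, 49), (188, 129), (189, 180), (190, 174), (191, 164), (192, 152), (193, 160), (194, 178), (195, 177), (196, 179), (197, 177), (198, 177), (199, 178)]
[[ 0.51582161 -0.28808163]
 [ 0.56191313 -0.28926796]
 [ 0.53913969 -0.28995506]] [[ 0.51186752 -0.30017554]
 [ 0.57348134 -0.30176304]]
```

Request:
{"name": "drive_tool", "arguments": {"commands": [[[0,0.002,0.04],0,0],[[0,0.002,0.065],0,0],[[0,0.002,0.072],0,0],[[0,0.002,0.072],0,0],[[0.008,0.002,0.072],0,0],[[0.016,0.002,0.072],0,0],[[0.026,0.002,0.072],0,0],[[0.036,0.002,0.072],0,0],[[0.046,0.002,0.072],0,0]]}}

```text
clock: 13.15
tool_pos: [0.5398, -0.2618, 0.095]
orientation: [3.139, 0.002, 1.547]
force: [1.0, -3.4, 2.5]
width: 0.0001
grasp_force: 1.8
```

Request:
{"name": "drive_tool", "arguments": {"commands": [[[0.014,0,0.002],0,0],[[0.028,0,0.002],0,0],[[0.042,0,0.002],0,0],[[0.056,0,0.002],0,0],[[0.068,0,0.002],0,0],[[0.078,0,0.002],0,0],[[0.085,0,0.002],0,0],[[0.087,0,0.002],0,0],[[0.087,0,0.002],0,0]]}}

```text
clock: 14.05
tool_pos: [0.5403, -0.1741, 0.0906]
orientation: [-3.14, -0.002, 1.547]
force: [-0.6, -0.2, -0.9]
width: -0.0001
grasp_force: 0.0
```

Request:
{"name": "drive_tool", "arguments": {"commands": [[[0.002,0,0],0,0],[[0.004,0,0],0,0],[[0.006,0,0],0,0],[[0.006,0,0],0,0]]}}

```text
clock: 14.45
tool_pos: [0.5404, -0.1689, 0.0906]
orientation: [-3.14, -0.001, 1.547]
force: [-0.6, -2.5, -1.6]
width: -0.0001
grasp_force: 1.1
```

Request:
{"name": "drive_tool", "arguments": {"commands": [[[0.001,0,0],0,0],[[0.002,0,0],0,0],[[0.003,0,0],0,0],[[0.004,0,0],0,0],[[0.004,0,0],0,0]]}}

```text
clock: 14.95
tool_pos: [0.5412, -0.1649, 0.0913]
orientation: [-3.142, -0.0, 1.547]
force: [-2.0, -2.5, -0.9]
width: 0.0
grasp_force: 1.1
```

Request:
{"name": "drive_tool", "arguments": {"commands": [[[0.001,0,0],0,0],[[0.002,0,0],0,0],[[0.002,0,0],0,0]]}}

```text
clock: 15.25
tool_pos: [0.5413, -0.1629, 0.0914]
orientation: [3.141, -0.0, 1.547]
force: [-1.3, -2.9, -1.5]
width: 0.0001
grasp_force: 1.2
```

Request:
{"name": "drive_tool", "arguments": {"commands": [[[0.001,0,0],0,0],[[0.002,0,0],0,0],[[0.002,0,0],0,0]]}}

```text
clock: 15.55
tool_pos: [0.5413, -0.1611, 0.0914]
orientation: [3.141, 0.0, 1.547]
force: [-0.8, -3.5, -0.7]
width: 0.0001
grasp_force: 1.7
```

Request:
{"name": "drive_tool", "arguments": {"commands": [[[0.001,0,0],0,0],[[0.002,0,0],0,0],[[0.002,0,0],0,0]]}}

```text
clock: 15.85
tool_pos: [0.5414, -0.1594, 0.0914]
orientation: [3.141, 0.001, 1.547]
force: [-0.8, -5.9, -1.0]
width: 0.0001
grasp_force: 2.5
```

Request:
{"name": "drive_tool", "arguments": {"commands": [[[0.001,0,0],0,0],[[0.002,0,0],0,0],[[0.002,0,0],0,0]]}}

```text
clock: 16.15
tool_pos: [0.5414, -0.1593, 0.0915]
orientation: [3.141, 0.005, 1.547]
force: [-1.0, -11.9, -3.9]
width: 0.0004
grasp_force: 6.1
```

Hard contact now. I'll add one small extra push, back off, lift and look.

Request:
{"name": "drive_tool", "arguments": {"commands": [[[0.001,0,0],0,0],[[0.001,0,0],0,0],[[-0.004,0,0],0,0],[[-0.012,0,0],0,0],[[-0.015,0,-0.03],0,0],[[-0.015,0,-0.07],0,0],[[0.02,0,-0.11],0,0],[[0.06,0,-0.12],0,0],[[0.08,0,-0.12],0,0],[[0.08,0,-0.12],0,0],[[0.08,0,-0.12],0,0]]}}

```text
clock: 17.25
tool_pos: [0.5433, -0.0768, 0.2113]
orientation: [-3.142, -0.0, 1.548]
force: [-0.1, 0.3, 0.2]
width: 0.0001
grasp_force: 0.0
```

```bash
python3 - <<'E'
from h import *
c=shot('wrist');s=c['s']; print(s['tool_pos'],s['orientation'],s['force'])
np.save('w6.npy',{k:c[k] for k in c},allow_pickle=True)
p=c['pixels']
cv2.imwrite('pics/w6.png',cv2.resize(p[20:320,170:490, ::-1],(640,600)))
E
```

```text
[ 0.54330883 -0.07676507  0.21127201] [-3.14157887e+00 -2.90390515e-04  1.54800457e+00] [-0.07584322  0.25642617  0.22764535]
```

View pics/w6.png

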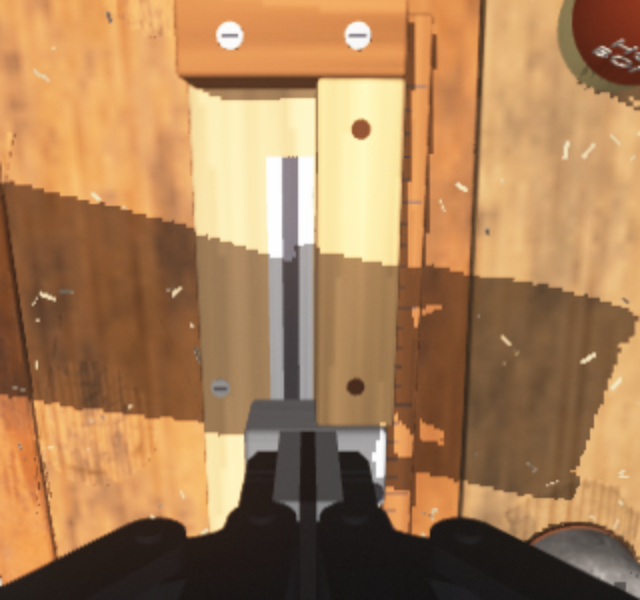

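The batten's ends meet the block (row 78) and the stop (row 425), and its fence side lines up with the block edge (404 vs 405). I'll do a quick numeric check.

```bash
python3 - <<'E'
from h import *
c=np.load('w6.npy',allow_pickle=True).item()
f=lambda p:(np.array(p)/2)+[170,20]
S=cast(c,f([(229.5,35.5),(357.5,35.5)]),.06); H=cast(c,f([(361,128.5),(355.5,386)]),.06)
y=np.radians(-1.3); R=np.array([[np.cos(y),-np.sin(y)],[np.sin(y),np.cos(y)]])
print(S,H,R.T@(H.mean(0)-S.mean(0))+[-.006,.18]); e=H[0]-H[1];print(np.degrees(np.arctan2(e[1],e[0]))-90)
px=c['pixels']
print('cols right edge row 70/100/140');
for r in (75,100,130): print(px[r,360:384].sum(1).tolist())
print('end col 345', px[50:66,345].sum(1).tolist()); print('stop end col 345',px[222:242,345].sum(1).tolist())
E
```

```text
[[0.51608    0.04435593]
 [0.56622874 0.04321318]] [[ 0.56754072  0.00838589]
 [ 0.56505791 -0.10163335]] [0.0211896  0.09018546]
-1.2927784940012543
cols right edge row 70/100/140
[670, 665, 663, 662, 665, 662, 660, 658, 654, 648, 616, 493, 304, 226, 221, 313, 477, 500, 502, 490, 481, 473, 470, 458]
[667, 665, 665, 663, 662, 656, 651, 649, 643, 625, 524, 326, 267, 260, 257, 308, 483, 500, 499, 490, 480, 473, 444, 305]
[665, 661, 658, 653, 648, 641, 642, 648, 645, 562, 302, 271, 265, 288, 472, 474, 474, 490, 496, 482, 470, 398, 202, 234]
end col 345 [461, 452, 447, 447, 456, 449, 414, 343, 287, 526, 641, 667, 675, 674, 674, 674]
stop end col 345 [374, 376, 375, 374, 374, 374, 372, 375, 371, 363, 329, 275, 286, 354, 404, 447, 475, 482, 484, 494]
```

```bash
python3 -c "
from bench import env
print(env.hand_in())"
```

```text
the job is handed in; nothing more can be done
None
```

I laid the long batten flush along the fence, slid the stop snug against it with no visible gap at either end, and handed the job in at about 17 s; no verdict came back.

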